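# Roll-check the board-cleaning hand rollers

## Task

Two board-cleaning hand rollers have come back from washing and wait in the cream stand. Check them one at a time: take a roller by its grip, roll it across the black granite plate under light pressure for a good full turn of its drum and feel whether it runs true; hang it in a free bay of the blue stand if it does, or put it in the red bin if it rises and falls by more than about a millimetre as it turns, and only then check the other. Either, both or neither may be bad; never press the soft drum hard on the plate, and leave everything else as it stands.

Things in the scene. Friction and masses are not known exactly. Their poses are not given: they have to be found in the camera images.
- plate: black granite check plate, fixed, 160 mm (x) x 220 mm (y) x 35 mm high with its feet; origin at table level under its centre
- plate_top (a point): centre of the plate's flat top face, 35 mm above the table; x and y along the plate's sides (y the long one), z up
- wash_stand: cream two-place roller stand, 262 x 66 mm base, long along its x; three saddles 50 mm high carry the shoulders of two rollers end to end (roller axis along the stand's x), with 58 mm high lips on both y sides (a shoulder has 5 mm play to each lip, and the yoke 4 mm lengthwise), fixed; the two rollers to be checked start in it; origin at table level under its centre
- ready_stand: blue two-place roller stand, 262 x 66 mm base, long along its x; three saddles 50 mm high carry the shoulders of two rollers end to end (roller axis along the stand's x), with 58 mm high lips on both y sides (a shoulder has 5 mm play to each lip, and the yoke 4 mm lengthwise), fixed, empty at the start; origin at table level under its centre
- ready_stand_bay1 (a point): place of the grip centre of a roller properly hung in the blue stand's bay at its -x end (62 mm from the middle, 88 mm above the table, 38 mm above the saddles)
- ready_stand_bay2 (a point): the same for the bay at the stand's +x end
- bin_floor (a point): centre of the inner floor of the red reject bin (fixed, open on top, outside 240 mm along x, 170 mm along y, 55 mm high, walls and floor 4 mm); 4 mm above the table, axes along the walls
- roller_a_grip (a point): hand roller a, about 0.33 kg, 105 mm tall: centre of its upright black grip (36 mm along x, 16 mm thick along y, faces flat, 57 mm high; its top is 27 mm above this point). Under it an aluminium bridge (116 mm along x, 30 mm along y, 8 mm thick, upper face 30 mm below this point) whose ends are the shoulders; z up, x along the drum's axis
- roller_a_drum (a point): centre of the drum axle of roller a, 64 mm below its grip centre and 14 mm above the drum's underside: blue silicone drum, 28 mm across, 76 mm long, free to turn in the yoke, the lowest part of the roller. It is firm (held by the grip and pressed on the plate, the force rises by some 50 N per mm) and is spoilt above 25 N
- roller_a_sleeve (a point): centre of the blue sleeve on roller a, 0 to 1.0 mm off the axle's centre, different each time: too little to see or to measure safely, but in each turn on the plate the axle rises and falls by twice this. Up to 0.35 mm off (0.7 mm rise and fall) the roller is good, from 0.65 mm (1.3 mm) it is bad; in between either place will do
- drum_a (a joint): how far the drum of roller a has turned in its yoke (rad, either sense, within 0.2 of 0 at the start; one turn = 6.28 = 88 mm of rolling)
- roller_b_grip (a point): hand roller b, about 0.33 kg, 105 mm tall: centre of its upright black grip (36 mm along x, 16 mm thick along y, faces flat, 57 mm high; its top is 27 mm above this point). Under it an aluminium bridge (116 mm along x, 30 mm along y, 8 mm thick, upper face 30 mm below this point) whose ends are the shoulders; z up, x along the drum's axis
- roller_b_drum (a point): centre of the drum axle of roller b, 64 mm below its grip centre and 14 mm above the drum's underside: blue silicone drum, 28 mm across, 76 mm long, free to turn in the yoke, the lowest part of the roller. It is firm (held by the grip and pressed on the plate, the force rises by some 50 N per mm) and is spoilt above 25 N
- roller_b_sleeve (a point): centre of the blue sleeve on roller b, 0 to 1.0 mm off the axle's centre, different each time: too little to see or to measure safely, but in each turn on the plate the axle rises and falls by twice this. Up to 0.35 mm off (0.7 mm rise and fall) the roller is good, from 0.65 mm (1.3 mm) it is bad; in between either place will do
- drum_b (a joint): how far the drum of roller b has turned in its yoke (rad, either sense, within 0.2 of 0 at the start; one turn = 6.28 = 88 mm of rolling)
- parts_tray: cream component tray with coils and parts, fixed, outside 240 x 170 x 50 mm; not to be used
- ipa_bottle: white bottle, 56 mm across, 150 mm tall, a bystander; origin on its underside
- solder_reel: solder reel standing on its flange, 64 mm across, 42 mm tall, a bystander; origin on its underside
- brush: brush lying flat, 160 mm long, a bystander; origin on its underside
- screwdriver: screwdriver lying flat, 170 mm long, a bystander; origin on its underside
- led_boards: pile of green LED boards, 90 x 60 x 10 mm, a bystander; origin on its underside
- tip_cleaner: round tip cleaner, 66 mm across, 56 mm tall, a bystander; origin on its underside

How it is judged:
By the outcome, as a careful person would: the job done as asked, in the order asked, and still so for the second after the job is handed in, with the robot touching nothing.
It also fails if it takes over 72 s, if anything falls off the work surface, if the arm or the gripper's body presses on something with over 40 N, if the wrist force passes 120 N, or if a joint passes its speed limit or range.

## Robot

A 6-joint arm with a two-finger parallel gripper is mounted at the origin on the work surface. World frame = base frame: x ahead of the robot, y to its left, z up, the work surface at z = 0. Lengths are in m, angles in rad, forces in N, time in s.
With the tool pointing down it reaches from about 0.4 to 0.825 m from the base axis. Payload 7 kg.
Tool frame: the origin (TCP) lies midway between the tips of the shut fingers; the grasp point (between the pads) lies 19 mm behind it; z points along the fingers, y is the line along which they close (so a half turn about z gives the same grasp; the last joint's range is limited). The gripper opens to 85 mm and grips with 20 to 120 N. Pads are 22 mm wide; open, the fingers measure 114 mm over their backs; the gripper's body (76 mm by 85 mm) begins 54 mm behind the grasp point. The pads swing forward as they close: fully open they stand 13 mm farther back than shut.
Start: joints at [1.59, 0.359, 0.012, 0, -1.224, -0.288], TCP at [0.179, 0.651, 0.231] pointing down, gripper open.
Joint ranges: [-3.07, 3.07], [-1.43, 2.12], [-1.02, 1.25], [-3.03, 1.67], [-3.05, -0], [-3.03, 3.03]. Speed limits (rad/s): [2.39, 2.39, 3.01, 3.14, 3.14, 3.14].

## Interface

Orientations are given as a unit quaternion [w, x, y, z].
In Python, from workcell import sensors, vision, finish_job gives the robot as it stands. The module is installed in compiled form; this text tells all that it offers.
- The arm moves only by the tool carry_out, never from a script. Its argument "moves" is a list that holds one entry, the list of rows, each a list of 7 numbers: the turn, a rotation vector about the tool's x, y, z in rad, then the shift along the tool's x, y, z in mm, then the finger opening in mm, from 0 to 85.4. A call has 1 to 12 rows; each row shifts and turns the commanded pose from where the row before left it, along the tool's axes as they then stand; what a row does not reach is not made up. A row lasts 1/8 s, in which the tool goes at most 62.5 mm and 10.7 degrees, less where a joint would pass 70% of its speed; a pose out of reach is approached as far as the arm can. A call is refused whole if a number of a shift passes 62.5 or a number of a turn 0.188, either way. A call with a gripper value outside its range is refused whole. The fingers move at their own pace and stop on an object; the grip force is fixed at half the most. Time passes only in rows, so rows that do not move let the fingers close. It gives the time, the measured TCP pose, the force, the opening and the grip force at its end, in the units of the state.
- sensors.observe(): the state, without advancing time (a new reading comes with each control period).
- vision.snapshot(name): name is "side" or "top"; returns a dict with "image" (384x512x3 uint8, red, green, blue), "K" (3x3 intrinsics, pixels), "k1" (the pictures are not rectified: a ray, as slopes to the right and down, at radius r is drawn at 1 + k1 r^2 times it, then the intrinsics apply), "rvec" (rotation vector, rad) and "tvec" (3), from world to camera coordinates, as OpenCV has them. Camera axes: x right, y down, z forward; pixel columns grow to the right and rows downward; lengths in m; the calibration is good to about 2 mm. A picture is of the moment at which its call begins. There is no depth.
- finish_job(): hands the job in; it is judged then, once.
The state is a dict: "time": time; "joints": joint angles; "joint_velocities": joint speeds; "effort": joint torques, N m; "position": TCP position; "eef_rot": TCP orientation; "contact_force": force on the tool from outside, world axes, zero at the start; "torque": the same for the moment, N m; "grip_width": opening from 0.0 (shut) to 1.0 (fully open); "grip_force": force on a finger pad.
Only numpy, scipy, OpenCV 4.12 (cv2) and the standard library are available. Lean on these libraries where they do the work, as an engineer would, in place of code of your own. Each camera call takes 0.05 s, during which the arm holds its last target. There are 200 camera calls.

## Working session

There is one attempt and no reset: what is moved stays moved. The work goes in short steps, Python scripts to look and compute and a tool call to move; the robot and the scene stay as the last step left them, time stands still between calls to the robot, and variables do not carry over. Pictures are saved under pics/ and viewed, at most 10 in all, crops included, and the job is handed in when it is done.

Besides the shell and the picture viewer there is one more tool, called after "Emit:" in YAML: its name, and indented under it one key for each argument. carry_out: Moves the arm, as the interface text tells. Its arguments: {"type":"object","properties":{"moves":{"type":"array"}},"required":["moves"]}

```bash
mkdir -p pics
cat > h.py <<'E'
import numpy as np,cv2
from workcell import sensors,vision
def snap(n,f=None):
    s=vision.snapshot(n)
    if f: cv2.imwrite('pics/'+f,s['image'][:,:,::-1])
    return s
def ray(s,uv):
    K=np.array(s['K']);x=(uv[0]-K[0,2])/K[0,0];y=(uv[1]-K[1,2])/K[1,1]
    rd=np.hypot(x,y);r=rd
    for _ in range(30): r=rd/(1+s['k1']*r*r)
    f=r/rd if rd>0 else 1
    R=cv2.Rodrigues(np.array(s['rvec'],float))[0];t=np.array(s['tvec'],float).ravel()
    return -R.T@t, R.T@np.array([x*f,y*f,1])
def onz(s,uv,z):
    c,d=ray(s,uv);return c+d*(z-c[2])/d[2]
def proj(s,p):
    R=cv2.Rodrigues(np.array(s['rvec'],float))[0];q=R@np.array(p)+np.array(s['tvec'],float).ravel()
    x,y=q[:2]/q[2];f=1+s['k1']*(x*x+y*y);K=np.array(s['K'])
    return K[0,0]*x*f+K[0,2],K[1,1]*y*f+K[1,2]
E
python3 - <<'E'
from h import *
import json
for n in('top','side'):
    s=snap(n,n+'0.png');print(n,ray(s,(256,192)),s['K'][0][0],s['k1'])
o=sensors.observe();print(o)
E
```

```text
top (array([0.51443384, 0.01472768, 1.46621391]), array([ 0.06929987, -0.02220522, -0.99736836])) 470.8853866382981 0.04629910412907477
side (array([ 0.05594755, -0.73948932,  0.64317212]), array([ 0.52036467,  0.69340603, -0.49862142])) 437.4199069768882 -0.013519286109503039
{'time': 0.1, 'joints': array([ 1.59010167e+00,  3.59295173e-01,  1.11188661e-02, -3.05280614e-04,
       -1.22407646e+00, -2.88073972e-01]), 'joint_velocities': array([ 0.00021021, -0.00173061,  0.00168503,  0.00177614, -0.00144121,
       -0.00117351]), 'effort': array([ 5.57016974e-04, -5.84765625e+01,  2.94110048e+01,  6.95470378e+00,
       -3.16755766e-03,  5.82155508e-06]), 'position': array([0.17917214, 0.65032995, 0.23045718]), 'eef_rot': array([ 7.41606414e-04,  9.90976771e-01, -1.34031670e-01, -3.03478847e-05]), 'contact_force': array([-0.64834073, -0.03756486, -0.33311827]), 'torque': array([ 0.01493006, -0.01209837, -0.04217944]), 'grip_force': 0.0, 'grip_width': 0.9984958113395693}
```

View pics/top0.png

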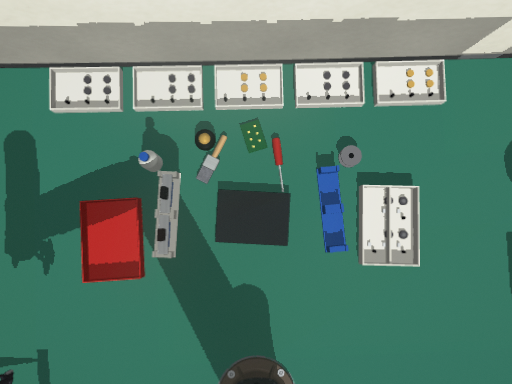

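View pics/side0.png

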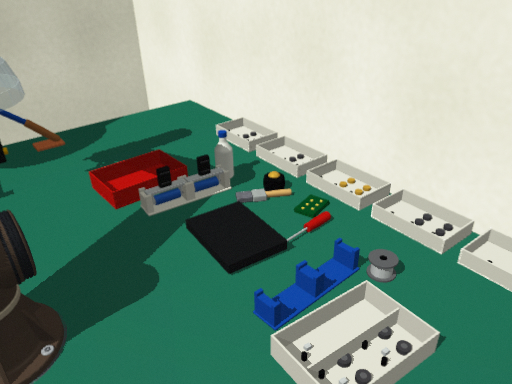

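The top view has +x up and +y left. The grips are at about (165,192) and (161,235), the plate at (253,217), the blue stand at (331,210) and the bin at (112,240).

```bash
cat > m.py <<'E'
from h import *
t=snap('top');s=snap('side')
def masks(im):
    h=cv2.cvtColor(im,cv2.COLOR_RGB2HSV);H,S,V=[h[...,i].astype(int) for i in range(3)]
    return dict(black=(V<45),blue=(H>105)&(H<130)&(S>140)&(V>60),red=((H<8)|(H>172))&(S>150)&(V>60))
def blobs(m,amin,roi=None):
    n,l,st,c=cv2.connectedComponentsWithStats(m.astype(np.uint8),connectivity=4)
    out=[]
    for i in range(1,n):
        x,y,w,h,a=st[i]
        if a>=amin and (roi is None or (roi[0]<c[i][0]<roi[1] and roi[2]<c[i][1]<roi[3])):
            out.append((a,c[i],cv2.minAreaRect(cv2.findContours((l==i).astype(np.uint8),0,2)[0][0])))
    return out
mt=masks(t['image']);ms=masks(s['image'])
def show(name,bl,im,z):
    for a,c,r in bl:
        b=cv2.boxPoints(r)
        print(name,a,c.round(1),'ctr@z',onz(im,c,z).round(4),'corners',[tuple(onz(im,p,z)[:2].round(3)) for p in b])
show('grip',blobs(mt['black'],40,(145,180,170,265)),t,.1)
show('plate',blobs(mt['black'],2000,(200,310,180,260)),t,.035)
show('bluestand',blobs(mt['blue'],100,(300,360,150,260)),t,.03)
show('red',blobs(mt['red'],1000,(60,160,180,300)),t,.055)
sg=blobs(ms['black'],60,(150,215,145,190))
for a,c,r in sg:
    print('side grip',a,c)
    for a2,c2,r2 in blobs(mt['black'],40,(145,180,170,265)):
        c0,d0=ray(t,c2);c1,d1=ray(s,c)
        A=np.c_[d0,-d1];k=np.linalg.lstsq(A,c1-c0,rcond=None)[0]
        p,q=c0+k[0]*d0,c1+k[1]*d1;print('  tri',((p+q)/2).round(4),'gap',np.linalg.norm(p-q).round(4))
def crop(im,x0,x1,y0,y1,k): return cv2.resize(im[y0:y1,x0:x1,::-1],None,fx=k,fy=k,interpolation=2)
a=crop(t['image'],140,190,160,270,5);b=crop(t['image'],305,355,145,255,5);c=crop(t['image'],205,265,110,220,5)[:,:250]
cv2.imwrite('pics/crop.png',np.hstack([a,b]))
E
python3 m.py
```

```text
grip 75 [163.7 192.3] ctr@z [0.615  0.2514 0.1   ] corners [(np.float64(0.6), np.float64(0.263)), (np.float64(0.632), np.float64(0.259)), (np.float64(0.629), np.float64(0.24)), (np.float64(0.597), np.float64(0.244))]
grip 78 [161.  234.6] ctr@z [0.4933 0.2605 0.1   ] corners [(np.float64(0.51), np.float64(0.269)), (np.float64(0.509), np.float64(0.252)), (np.float64(0.478), np.float64(0.252)), (np.float64(0.478), np.float64(0.269))]
bluestand 1804 [331.1 208.9] ctr@z [ 0.5568 -0.2453  0.03  ] corners [(np.float64(0.685), np.float64(-0.204)), (np.float64(0.691), np.float64(-0.273)), (np.float64(0.431), np.float64(-0.29)), (np.float64(0.426), np.float64(-0.222))]
red 4976 [111.3 239.5] ctr@z [0.4823 0.4141 0.055 ] corners [(np.float64(0.601), np.float64(0.51)), (np.float64(0.605), np.float64(0.329)), (np.float64(0.364), np.float64(0.319)), (np.float64(0.361), np.float64(0.498))]
side grip 228 [202.94736842 164.75      ]
  tri [0.6152 0.2538 0.0884] gap 0.0017
  tri [0.5384 0.2266 0.1254] gap 0.1062
side grip 248 [163.64919355 176.43548387]
  tri [0.5645 0.2806 0.0658] gap 0.1158
  tri [0.4933 0.2624 0.0888] gap 0.0004
```

View pics/crop.png

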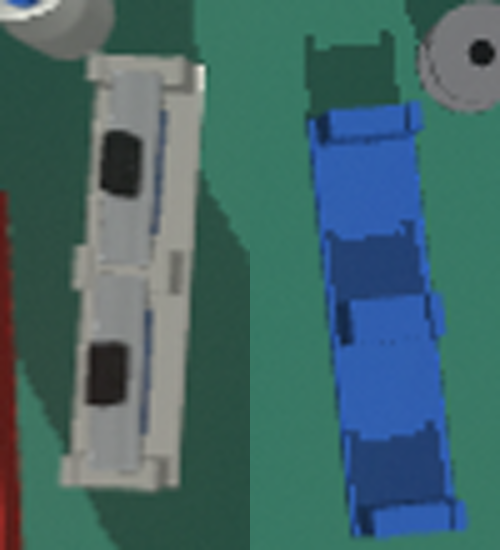

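Both grips triangulate at z≈0.0885 (expected 0.088) and are 122 mm apart (about 124 expected), with the stand yawed about -0.07 rad. I'll move above the near roller and measure the rest.

Emit:
carry_out:
  moves:
    - [[0, 0, -0.1, 0, 0, 0, 50], [0, 0, -0.1, 0, 0, 0, 50], [0, 0, 0, 48.6, 52.2, 4, 50], [0, 0, 0, 48.6, 52.2, 4, 50], [0, 0, 0, 48.6, 52.2, 4, 50], [0, 0, 0, 48.6, 52.2, 4, 50], [0, 0, 0, 48.6, 52.2, 4, 50], [0, 0, 0, 48.6, 52.2, 4, 50], [0, 0, 0, 48.6, 52.2, 4, 50], [0, 0, 0, 0, 0, 0, 50]]

```text
time: 1.45
position: [0.4559, 0.3079, 0.2064]
eef_rot: [0.0, 0.999, -0.037, -0.0]
contact_force: [0.0, 0.7, 0.2]
grip_width: 0.586
grip_force: 0.0
```

```bash
cat >> h.py <<'E'
from scipy.spatial.transform import Rotation as Ro
def pose():
    o=sensors.observe();q=o['eef_rot'];R=Ro.from_quat([q[1],q[2],q[3],q[0]]);return o,R
def to(p,yaw):
    o,R=pose();x=np.array([np.cos(yaw),np.sin(yaw),0]);T=np.c_[x,np.cross([0,0,-1],x),[0,0,-1]]
    rv=(R.inv()*Ro.from_matrix(T)).as_rotvec()
    d=np.array(p)-o['position']
    print('t',round(o['time'],2),'pos',o['position'].round(4),'F',np.round(o['contact_force'],2),'grip',round(o['grip_width'],3),round(o['grip_force'],1))
    print('turn',rv.round(4),'shift_after_turn_mm',(1e3*T.T@d).round(1),'shift_now',(1e3*R.inv().apply(d)).round(1))
E
python3 - <<'E'
from h import *
to([.4933,.2624,.0725],-.07)
t=snap('top')
im=t['image'];g=im.max(2).astype(int)
print('V plate',g[215,250],g[200,230],'green',g[215,310])
sub=((g<40)).astype(np.uint8);sub[:, :195]=0;sub[:,300:]=0;sub[:178]=0;sub[255:]=0
sub=cv2.morphologyEx(sub,cv2.MORPH_OPEN,np.ones((9,9),np.uint8))
c=max(cv2.findContours(sub,0,2)[0],key=cv2.contourArea);r=cv2.minAreaRect(c)
print('plate px',r,[onz(t,p,.035)[:2].round(3) for p in cv2.boxPoints(r)])
# blue stand lips at .058: far L/R, near R, mid R outer corners from crop
for n,p in dict(farL=(317.6,169),farR=(338.6,165.2),midR1=(343.2,204),midR2=(343.2,212),nearR=(348,251)).items(): print(n,onz(t,p,.058).round(4))
s=snap('side','side1.png')
H=cv2.cvtColor(s['image'],cv2.COLOR_RGB2HSV)
cv2.imwrite('pics/bs.png',cv2.resize(s['image'][235:330,245:370,::-1],None,fx=5,fy=5,interpolation=2))
E
```

```text
t 1.45 pos [0.4559 0.3079 0.2064] F [0.04 0.7  0.17] grip 0.586 0.0
turn [ 0.0009  0.0005 -0.0039] shift_after_turn_mm [ 40.5  42.8 133.9] shift_now [ 40.7  42.5 133.9]
V plate 50 51 green 125Traceback (most recent call last):
  File "<stdin>", line 8, in <module>
ValueError: max() iterable argument is empty
```

Emit:
carry_out:
  moves:
    - [[0, 0, 0, 20.3, 21.3, 20, 50], [0, 0, 0, 20.4, 21.2, 20, 50], [0, 0, 0, 0, 0, 28, 50], [0, 0, 0, 0, 0, 0, 50], [0, 0, 0, 0, 0, 0, 50]]

```text
time: 2.12
position: [0.492, 0.2673, 0.1398]
eef_rot: [-0.0, 0.999, -0.034, 0.0]
contact_force: [0.2, 0.0, 0.8]
grip_width: 0.586
grip_force: 0.0
```

Run:
```python
from h import *
to([.4933,.2624,.0725],-.07)
t=snap('top')
im=t['image'];g=im.max(2).astype(int)
sub=((g<64)).astype(np.uint8);sub[:, :205]=0;sub[:,300:]=0;sub[:178]=0;sub[255:]=0
sub=cv2.morphologyEx(sub,cv2.MORPH_OPEN,np.ones((11,11),np.uint8))
c=max(cv2.findContours(sub,0,2)[0],key=cv2.contourArea);r=cv2.minAreaRect(c)
print('plate px',r,[onz(t,p,.035)[:2].round(3) for p in cv2.boxPoints(r)])
for n,p in dict(farL=(317.6,169),farR=(338.6,165.2),midR1=(343.2,204),midR2=(343.2,212),nearR=(348,251)).items(): print(n,onz(t,p,.058).round(4))
s=snap('side','side1.png')
a=cv2.resize(s['image'][235:330,245:370,::-1],None,fx=4,fy=4,interpolation=2)
b=cv2.resize(s['image'][120:215,125:250,::-1],None,fx=4,fy=4,interpolation=2)[:, :300]
cv2.imwrite('pics/bs.png',np.hstack([a,b]))
```

```text
t 2.12 pos [0.492  0.2673 0.1398] F [0.16 0.03 0.81] grip 0.586 0.0
turn [-0.0005 -0.0009  0.0028] shift_after_turn_mm [ 1.6  4.8 67.3] shift_now [ 1.6  4.9 67.3]
plate px ((252.12445068359375, 216.8868865966797), (71.68067932128906, 52.749752044677734), 2.726310968399048) [array([0.467, 0.11 ]), array([0.626, 0.1  ]), array([ 0.611, -0.118]), array([ 0.451, -0.106])]
farL [ 0.6772 -0.204   0.058 ]
farR [ 0.6872 -0.2678  0.058 ]
midR1 [ 0.5698 -0.277   0.058 ]
midR2 [ 0.5459 -0.276   0.058 ]
nearR [ 0.4298 -0.2855  0.058 ]
```

View pics/bs.png

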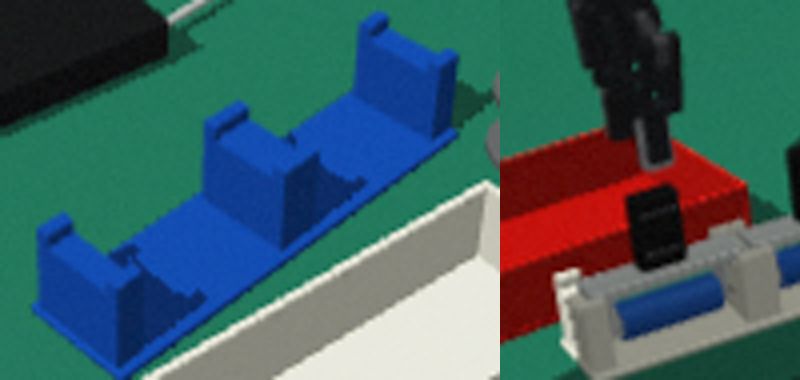

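Emit:
carry_out:
  moves:
    - [[0, 0, 0.003, 1.6, 4.9, 7, 50], [0, 0, 0, 0, 0, 20, 50], [0, 0, 0, 0, 0, 20, 50], [0, 0, 0, 0, 0, 20, 50], [0, 0, 0, 0, 0, 0, 50], [0, 0, 0, 0, 0, 0, 50]]

```text
time: 2.98
position: [0.4936, 0.2613, 0.0725]
eef_rot: [-0.0, 0.999, -0.036, 0.0]
contact_force: [-0.1, 0.3, 0.1]
grip_width: 0.584
grip_force: 0.0
```

Run:
```python
from h import *
to([.4933,.2624,.0725],-.07)
s=snap('side','side2.png')
L={}
for n,p in dict(farL=(338.5,240),midL=(301.3,263),nearL=(259,290.8),farR=(355.3,249.5),midR=(320.3,275.5),nearR=(275.3,301.8)).items():
    L[n]=onz(s,p,.058); print(n,L[n].round(4))
print(np.mean(list(L.values()),0).round(4))
cv2.imwrite('pics/g.png',cv2.resize(s['image'][120:215,125:250,::-1],None,fx=5,fy=5,interpolation=2))
```

```text
t 2.98 pos [0.4936 0.2613 0.0725] F [-0.13  0.32  0.1 ] grip 0.584 0.0
turn [-0.0005 -0.0007 -0.0017] shift_after_turn_mm [-0.4 -1.   0. ] shift_now [-0.4 -1.   0. ]
farL [ 0.6761 -0.2159  0.058 ]
midL [ 0.5571 -0.2222  0.058 ]
nearL [ 0.437  -0.2321  0.058 ]
farR [ 0.6784 -0.263   0.058 ]
midR [ 0.5596 -0.2754  0.058 ]
nearR [ 0.4423 -0.2749  0.058 ]
[ 0.5584 -0.2472  0.058 ]
```

View pics/g.png

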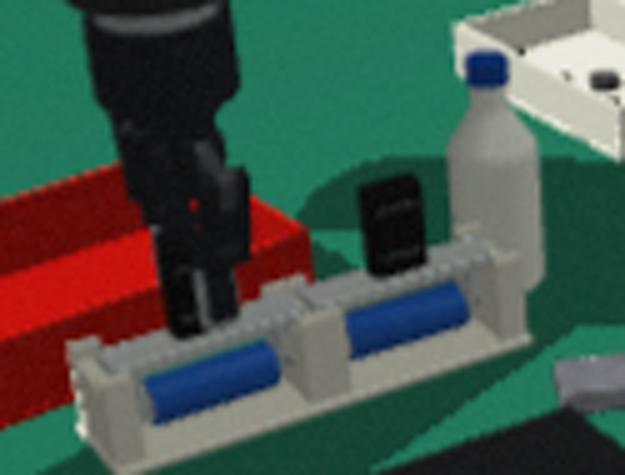

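The fingers straddle the near grip cleanly, so I'll close them.

Emit:
carry_out:
  moves:
    - [[0, 0, 0, 0, -1, 0, 14], [0, 0, 0, 0, 0, 0, 10], [0, 0, 0, 0, 0, 0, 10], [0, 0, 0, 0, 0, 0, 10], [0, 0, 0, 0, 0, 0, 10], [0, 0, 0, 0, 0, 0, 10]]

```text
time: 3.78
position: [0.4937, 0.2627, 0.0724]
eef_rot: [-0.0, 0.999, -0.036, 0.001]
contact_force: [-1.8, 1.8, 6.3]
grip_width: 0.179
grip_force: 63.0
```

Emit:
carry_out:
  moves:
    - [[0, 0, 0, 0, 0, 0, 10], [0, 0, 0, 0, 0, 0, 10]]

```text
time: 4.03
position: [0.4937, 0.2627, 0.0724]
eef_rot: [-0.0, 0.999, -0.036, 0.001]
contact_force: [-2.2, 1.3, 5.3]
grip_width: 0.18
grip_force: 63.0
```

Emit:
carry_out:
  moves:
    - [[0, 0, 0, 0, 0, -5, 10], [0, 0, 0, 0, 0, -25, 10], [0, 0, 0, 0, 0, -30, 10], [0, 0, 0, 0, 0, 0, 10], [0, 0, 0, 0, 0, 0, 10]]

```text
time: 4.65
position: [0.4923, 0.2614, 0.1306]
eef_rot: [0.001, 0.999, -0.036, -0.001]
contact_force: [0.1, -0.2, -4.3]
grip_width: 0.182
grip_force: 62.2
```

Run:
```python
from h import *
# start of roll: y=+.05 side of plate
ya=-.07
p=np.array([.539,-.003])+ .052*np.array([-np.sin(ya),np.cos(ya)])
to([*p,.09],ya)
```

```text
t 4.65 pos [0.4923 0.2614 0.1306] F [ 0.05 -0.16 -4.28] grip 0.182 62.2
turn [ 0.0011  0.0018 -0.0025] shift_after_turn_mm [ 65.  208.5  40.6] shift_now [ 65.6 208.3  40.7]
```

Emit:
carry_out:
  moves:
    - [[0, 0, 0, 13, 41.5, 0, 10], [0, 0, 0, 13, 41.5, 0, 10], [0, 0, 0, 13, 41.5, 0, 10], [0, 0, 0, 13, 41.5, 0, 10], [0, 0, 0, 13.6, 42.3, 10, 10], [0.001, 0.002, -0.002, 0, 0, 10, 10], [0, 0, 0, 0, 0, 0, 10], [0, 0, 0, 0, 0, 0, 10]]

```text
time: 5.65
position: [0.5436, 0.0504, 0.1115]
eef_rot: [-0.0, 0.999, -0.034, 0.001]
contact_force: [-0.1, 0.7, -3.0]
grip_width: 0.18
grip_force: 62.3
```

Run:
```python
from h import *
ya=-.07
p=np.array([.539,-.003])+ .052*np.array([-np.sin(ya),np.cos(ya)])
to([*p,.0974],ya)
o,R=pose();print(R.as_matrix().round(4))
for i in range(3):
    snap('side');o=sensors.observe();print(o['position'].round(5),o['contact_force'].round(2))
```

```text
t 5.65 pos [0.5436 0.0504 0.1115] F [-0.06  0.74 -2.97] grip 0.18 62.3
turn [-0.0007 -0.0014  0.0012] shift_after_turn_mm [-0.8  1.5 14.1] shift_now [-0.8  1.6 14.1]
[[ 9.976e-01 -6.880e-02  1.400e-03]
 [-6.880e-02 -9.976e-01  6.000e-04]
 [ 1.400e-03 -6.000e-04 -1.000e+00]]
[0.54374 0.05053 0.11183] [-0.28 -0.27 -3.33]
[0.54386 0.05061 0.11204] [-0.12  0.41 -3.19]
[0.54385 0.05057 0.1121 ] [-0.86 -0.13 -3.22]
```

Emit:
carry_out:
  moves:
    - [[0, 0, 0, 0, 0, 6, 10], [0, 0, 0, 0, 0, 4.5, 10], [0, 0, 0, 0, 0, 0, 10], [0, 0, 0, 0, 0, 0, 10]]

```text
time: 6.3
position: [0.5438, 0.0496, 0.1013]
eef_rot: [-0.0, 0.999, -0.035, 0.001]
contact_force: [-0.6, 0.1, -2.8]
grip_width: 0.179
grip_force: 62.3
```

Emit:
carry_out:
  moves:
    - [[0, 0, 0, 0, 0, 0.6, 10], [0, 0, 0, 0, 0, 0.6, 10], [0, 0, 0, 0, 0, 0, 10]]

```text
time: 6.68
position: [0.5437, 0.0497, 0.1001]
eef_rot: [-0.0, 0.999, -0.035, 0.001]
contact_force: [-0.3, 1.0, -3.3]
grip_width: 0.177
grip_force: 62.3
```

Emit:
carry_out:
  moves:
    - [[0, 0, 0, 0, 0, 0.5, 10], [0, 0, 0, 0, 0, 0, 10]]

```text
time: 6.92
position: [0.5437, 0.0497, 0.0996]
eef_rot: [-0.0, 0.999, -0.035, 0.001]
contact_force: [-0.5, -0.3, -4.3]
grip_width: 0.183
grip_force: 62.3
```

Emit:
carry_out:
  moves:
    - [[0, 0, 0, 0, 0, 0.3, 10], [0, 0, 0, 0, 0, 0, 10]]

```text
time: 7.18
position: [0.5438, 0.0497, 0.0993]
eef_rot: [-0.0, 0.999, -0.035, 0.001]
contact_force: [-0.2, -0.6, -4.0]
grip_width: 0.182
grip_force: 62.3
```

Emit:
carry_out:
  moves:
    - [[0, 0, 0, 0, 0, 0.3, 10], [0, 0, 0, 0, 0, 0, 10]]

```text
time: 7.42
position: [0.5438, 0.0497, 0.099]
eef_rot: [-0.0, 0.999, -0.035, 0.001]
contact_force: [-0.3, 0.9, -4.7]
grip_width: 0.178
grip_force: 62.3
```

Emit:
carry_out:
  moves:
    - [[0, 0, 0, 0, 0, 0.2, 10], [0, 0, 0, 0, 0, 0, 10]]

```text
time: 7.68
position: [0.5437, 0.0497, 0.0988]
eef_rot: [-0.0, 0.999, -0.035, 0.001]
contact_force: [-0.8, 0.3, -3.9]
grip_width: 0.18
grip_force: 62.3
```

Emit:
carry_out:
  moves:
    - [[0, 0, 0, 0, 0, 0.2, 10], [0, 0, 0, 0, 0, 0, 10]]

```text
time: 7.92
position: [0.5438, 0.0497, 0.0986]
eef_rot: [-0.0, 0.999, -0.035, 0.001]
contact_force: [-0.0, -0.2, -3.6]
grip_width: 0.181
grip_force: 62.3
```

Emit:
carry_out:
  moves:
    - [[0, 0, 0, 0, 0, 0.2, 10], [0, 0, 0, 0, 0, 0, 10]]

```text
time: 8.18
position: [0.5437, 0.0497, 0.0984]
eef_rot: [-0.0, 0.999, -0.035, 0.001]
contact_force: [0.1, 0.3, -4.1]
grip_width: 0.179
grip_force: 62.3
```

Emit:
carry_out:
  moves:
    - [[0, 0, 0, 0, 0, 0.2, 10], [0, 0, 0, 0, 0, 0, 10]]

```text
time: 8.43
position: [0.5437, 0.0497, 0.0982]
eef_rot: [-0.0, 0.999, -0.035, 0.001]
contact_force: [0.1, -0.1, -3.8]
grip_width: 0.179
grip_force: 62.3
```

Emit:
carry_out:
  moves:
    - [[0, 0, 0, 0, 0, 0.2, 10], [0, 0, 0, 0, 0, 0, 10]]

```text
time: 8.68
position: [0.5438, 0.0497, 0.098]
eef_rot: [-0.0, 0.999, -0.035, 0.001]
contact_force: [0.3, 0.3, -3.2]
grip_width: 0.182
grip_force: 62.3
```

Emit:
carry_out:
  moves:
    - [[0, 0, 0, 0, 0, 0.2, 10], [0, 0, 0, 0, 0, 0, 10]]

```text
time: 8.93
position: [0.5438, 0.0497, 0.0978]
eef_rot: [-0.0, 0.999, -0.035, 0.001]
contact_force: [-0.1, 0.2, -3.5]
grip_width: 0.181
grip_force: 62.3
```

Emit:
carry_out:
  moves:
    - [[0, 0, 0, 0, 0, 0.2, 10], [0, 0, 0, 0, 0, 0, 10]]

```text
time: 9.18
position: [0.5438, 0.0497, 0.0976]
eef_rot: [-0.0, 0.999, -0.035, 0.001]
contact_force: [0.1, -0.5, -3.6]
grip_width: 0.18
grip_force: 62.3
```

Emit:
carry_out:
  moves:
    - [[0, 0, 0, 0, 0, 0.2, 10], [0, 0, 0, 0, 0, 0, 10]]

```text
time: 9.43
position: [0.5438, 0.0497, 0.0975]
eef_rot: [-0.0, 0.999, -0.035, 0.001]
contact_force: [0.4, 0.7, -2.9]
grip_width: 0.178
grip_force: 62.3
```

Emit:
carry_out:
  moves:
    - [[0, 0, 0, 0, 0, 0.2, 10], [0, 0, 0, 0, 0, 0, 10]]

```text
time: 9.68
position: [0.5438, 0.0497, 0.0974]
eef_rot: [-0.0, 0.999, -0.035, 0.001]
contact_force: [-1.7, -1.3, 0.3]
grip_width: 0.181
grip_force: 62.5
```

Emit:
carry_out:
  moves:
    - [[0, 0, 0, 0, 0, 0.1, 10], [0, 0, 0, 0, 0, 0, 10]]

```text
time: 9.93
position: [0.5439, 0.0497, 0.0974]
eef_rot: [-0.0, 0.999, -0.035, 0.001]
contact_force: [-0.9, -0.1, 1.3]
grip_width: 0.179
grip_force: 62.8
```

Emit:
carry_out:
  moves:
    - [[0, 0, 0, 0, 1.5, 0.1, 10], [0, 0, 0, 0, 1.5, 0, 10], [0, 0, 0, 0, 0, 0, 10]]

```text
time: 10.3
position: [0.5437, 0.0465, 0.0972]
eef_rot: [-0.0, 0.999, -0.035, 0.001]
contact_force: [-1.7, -0.2, 3.8]
grip_width: 0.181
grip_force: 63.3
```

Emit:
carry_out:
  moves:
    - [[0, 0, 0, 0, 1.5, 0, 10], [0, 0, 0, 0, 1.5, 0, 10], [0, 0, 0, 0, 0, 0, 10]]

```text
time: 10.68
position: [0.5435, 0.0435, 0.0972]
eef_rot: [-0.0, 0.999, -0.035, 0.001]
contact_force: [-2.4, -0.1, 4.4]
grip_width: 0.175
grip_force: 63.4
```

Emit:
carry_out:
  moves:
    - [[0, 0, 0, 0, 2, 0, 10], [0, 0, 0, 0, 2, 0, 10], [0, 0, 0, 0, 0, 0, 10]]

```text
time: 11.05
position: [0.5432, 0.0395, 0.0971]
eef_rot: [-0.0, 0.999, -0.035, 0.001]
contact_force: [-2.1, -0.6, 5.8]
grip_width: 0.175
grip_force: 63.5
```

Emit:
carry_out:
  moves:
    - [[0, 0, 0, 0, 2, 0, 10], [0, 0, 0, 0, 2, 0, 10], [0, 0, 0, 0, 0, 0, 10]]

```text
time: 11.42
position: [0.5429, 0.0355, 0.0971]
eef_rot: [-0.0, 0.999, -0.035, 0.001]
contact_force: [-0.9, 0.7, 4.9]
grip_width: 0.18
grip_force: 63.5
```

Emit:
carry_out:
  moves:
    - [[0, 0, 0, 0, 2.5, 0, 10], [0, 0, 0, 0, 2.5, 0, 10], [0, 0, 0, 0, 0, 0, 10]]

```text
time: 11.8
position: [0.5425, 0.0305, 0.097]
eef_rot: [-0.0, 0.999, -0.035, 0.001]
contact_force: [-1.1, -0.3, 4.7]
grip_width: 0.172
grip_force: 63.4
```

Emit:
carry_out:
  moves:
    - [[0, 0, 0, 0, 2.5, 0, 10], [0, 0, 0, 0, 2.5, 0, 10], [0, 0, 0, 0, 0, 0, 10]]

```text
time: 12.18
position: [0.5422, 0.0255, 0.097]
eef_rot: [-0.0, 0.999, -0.035, 0.001]
contact_force: [-0.5, -0.1, 4.0]
grip_width: 0.177
grip_force: 63.4
```

Emit:
carry_out:
  moves:
    - [[0, 0, 0, 0, 2.5, 0, 10], [0, 0, 0, 0, 2.5, 0, 10], [0, 0, 0, 0, 0, 0, 10]]

```text
time: 12.55
position: [0.5418, 0.0205, 0.0971]
eef_rot: [-0.0, 0.999, -0.035, 0.001]
contact_force: [-1.2, 0.1, 6.1]
grip_width: 0.18
grip_force: 63.5
```

Emit:
carry_out:
  moves:
    - [[0, 0, 0, 0, 2.5, 0, 10], [0, 0, 0, 0, 2.5, 0, 10], [0, 0, 0, 0, 0, 0, 10]]

```text
time: 12.92
position: [0.5415, 0.0156, 0.0971]
eef_rot: [-0.0, 0.999, -0.035, 0.001]
contact_force: [-0.7, -0.2, 4.4]
grip_width: 0.183
grip_force: 63.5
```

```bash
python3 -c "
from h import *
o,R=pose();print(o['position'].round(5),o['contact_force'].round(2),R.as_matrix()[2].round(5),o['time'])"
```

```text
[0.54149 0.01556 0.09711] [-0.67 -0.23  4.37] [ 2.2e-03 -9.1e-04 -1.0e+00] 12.925
```

Emit:
carry_out:
  moves:
    - [[0, 0, 0, 0, 2.5, 0, 10], [0, 0, 0, 0, 2.5, 0, 10], [0, 0, 0, 0, 0, 0, 10]]

```text
time: 13.3
position: [0.5411, 0.0106, 0.0972]
eef_rot: [-0.0, 0.999, -0.035, 0.001]
contact_force: [-0.0, -0.2, 5.5]
grip_width: 0.18
grip_force: 63.6
```

Emit:
carry_out:
  moves:
    - [[0, 0, 0, 0, 2.5, 0, 10], [0, 0, 0, 0, 2.5, 0, 10], [0, 0, 0, 0, 0, 0, 10]]

```text
time: 13.68
position: [0.5408, 0.0056, 0.0972]
eef_rot: [-0.0, 0.999, -0.035, 0.001]
contact_force: [-1.5, 0.4, 7.1]
grip_width: 0.181
grip_force: 63.8
```

Emit:
carry_out:
  moves:
    - [[0, 0, 0, 0, 2.5, 0, 10], [0, 0, 0, 0, 2.5, 0, 10], [0, 0, 0, 0, 0, 0, 10]]

```text
time: 14.05
position: [0.5405, 0.0006, 0.0973]
eef_rot: [-0.0, 0.999, -0.035, 0.001]
contact_force: [-1.5, -1.0, 8.2]
grip_width: 0.175
grip_force: 63.9
```

Emit:
carry_out:
  moves:
    - [[0, 0, 0, 0, 2.5, -0.2, 10], [0, 0, 0, 0, 2.5, -0.1, 10], [0, 0, 0, 0, 0, 0, 10]]

```text
time: 14.42
position: [0.5401, -0.0044, 0.0974]
eef_rot: [-0.0, 0.999, -0.035, 0.001]
contact_force: [-1.0, 0.0, 6.2]
grip_width: 0.178
grip_force: 63.6
```

Emit:
carry_out:
  moves:
    - [[0, 0, 0, 0, 2.5, 0, 10], [0, 0, 0, 0, 2.5, -0.1, 10], [0, 0, 0, 0, 0, 0, 10]]

```text
time: 14.8
position: [0.5397, -0.0094, 0.0975]
eef_rot: [-0.0, 0.999, -0.035, 0.001]
contact_force: [-0.2, -1.1, 5.5]
grip_width: 0.179
grip_force: 63.6
```

Emit:
carry_out:
  moves:
    - [[0, 0, 0, 0, 2.5, 0, 10], [0, 0, 0, 0, 2.5, 0, 10], [0, 0, 0, 0, 0, 0, 10]]

```text
time: 15.18
position: [0.5394, -0.0144, 0.0975]
eef_rot: [-0.0, 0.999, -0.035, 0.001]
contact_force: [-1.3, -1.1, 6.3]
grip_width: 0.18
grip_force: 63.6
```

Emit:
carry_out:
  moves:
    - [[0, 0, 0, 0, 2.5, 0, 10], [0, 0, 0, 0, 2.5, 0, 10], [0, 0, 0, 0, 0, 0, 10]]

```text
time: 15.55
position: [0.539, -0.0194, 0.0975]
eef_rot: [-0.0, 0.999, -0.035, 0.001]
contact_force: [-0.9, 0.1, 6.4]
grip_width: 0.18
grip_force: 63.6
```

Emit:
carry_out:
  moves:
    - [[0, 0, 0, 0, 2.5, 0, 10], [0, 0, 0, 0, 2.5, 0, 10], [0, 0, 0, 0, 0, 0, 10]]

```text
time: 15.92
position: [0.5387, -0.0244, 0.0975]
eef_rot: [-0.0, 0.999, -0.035, 0.001]
contact_force: [-0.7, -1.3, 4.3]
grip_width: 0.176
grip_force: 63.6
```

Emit:
carry_out:
  moves:
    - [[0, 0, 0, 0, 2.5, 0.1, 10], [0, 0, 0, 0, 2.5, 0, 10], [0, 0, 0, 0, 0, 0, 10]]

```text
time: 16.3
position: [0.5384, -0.0294, 0.0974]
eef_rot: [-0.0, 0.999, -0.035, 0.001]
contact_force: [-1.3, -1.0, 5.7]
grip_width: 0.177
grip_force: 63.6
```

Emit:
carry_out:
  moves:
    - [[0, 0, 0, 0, 2.5, 0.1, 10], [0, 0, 0, 0, 2.5, 0, 10], [0, 0, 0, 0, 0, 0, 10]]

```text
time: 16.68
position: [0.538, -0.0344, 0.0973]
eef_rot: [-0.0, 0.999, -0.035, 0.001]
contact_force: [-0.8, -0.6, 6.2]
grip_width: 0.18
grip_force: 63.6
```

Emit:
carry_out:
  moves:
    - [[0, 0, 0, 0, 2.5, 0.1, 10], [0, 0, 0, 0, 2.5, 0, 10], [0, 0, 0, 0, 0, 0, 10]]

```text
time: 17.05
position: [0.5376, -0.0394, 0.0972]
eef_rot: [-0.0, 0.999, -0.035, 0.001]
contact_force: [-0.6, -1.5, 7.0]
grip_width: 0.181
grip_force: 63.7
```

Emit:
carry_out:
  moves:
    - [[0, 0, 0, 0, 2.5, 0, 10], [0, 0, 0, 0, 2.5, 0, 10], [0, 0, 0, 0, 0, 0, 10]]

```text
time: 17.42
position: [0.5373, -0.0444, 0.0971]
eef_rot: [-0.0, 0.999, -0.035, 0.001]
contact_force: [-0.6, -0.2, 5.7]
grip_width: 0.181
grip_force: 63.5
```

Emit:
carry_out:
  moves:
    - [[0, 0, 0, 0, 2.5, 0, 10], [0, 0, 0, 0, 2.5, 0, 10], [0, 0, 0, 0, 2.5, 0, 10], [0, 0, 0, 0, 0, 0, 10]]

```text
time: 17.92
position: [0.5368, -0.0518, 0.0971]
eef_rot: [-0.0, 0.999, -0.035, 0.001]
contact_force: [-0.9, -0.4, 4.6]
grip_width: 0.181
grip_force: 63.5
```

Emit:
carry_out:
  moves:
    - [[0, 0, 0, 0, 0, -10, 10], [0, 0, 0, 0, 0, -25, 10], [0, 0, 0, 0, 0, -10, 10], [0, 0, -0.07, 0, 0, 0, 10], [0, 0, -0.07, 0, 0, 0, 10], [0, 0, 0, 0, 0, 0, 10], [0, 0, 0, 0, 0, 0, 10]]

```text
time: 18.8
position: [0.5363, -0.0516, 0.1417]
eef_rot: [-0.0, 0.999, 0.034, 0.001]
contact_force: [0.3, -0.5, -3.5]
grip_width: 0.18
grip_force: 62.3
```

Run:
```python
from h import *
to([.4957,-.2503,.14],.069)
```

```text
t 18.8 pos [ 0.5363 -0.0516  0.1417] F [ 0.27 -0.47 -3.49] grip 0.18 62.3
turn [-0.0008 -0.0014 -0.0004] shift_after_turn_mm [-54.2 195.4   1.7] shift_now [-54.1 195.5   1.4]
```

Emit:
carry_out:
  moves:
    - [[0, 0, 0, -13, 49, 0, 10], [0, 0, 0, -13, 49, 0, 10], [0, 0, 0, -14, 49, 0, 10], [0, 0, 0, -14, 48.5, 1.5, 10], [0, 0, 0, 0, 0, 0, 10], [0, 0, 0, 0, 0, 0, 10]]

```text
time: 19.55
position: [0.4962, -0.2506, 0.14]
eef_rot: [-0.001, 0.999, 0.034, 0.001]
contact_force: [0.9, 1.0, -3.1]
grip_width: 0.18
grip_force: 62.5
```

Run:
```python
from h import *
to([.4957,-.2503,.0735],.069)
t=snap('top');s=snap('side')
a=cv2.resize(t['image'][150:260,290:370,::-1],None,fx=4,fy=4,interpolation=2)
b=cv2.resize(s['image'][220:330,225:345,::-1],None,fx=4,fy=4,interpolation=2)
cv2.imwrite('pics/p1.png',np.hstack([a,b]))
```

```text
t 19.55 pos [ 0.4962 -0.2506  0.14  ] F [ 0.93  1.02 -3.1 ] grip 0.18 62.5
turn [-0.001  -0.0017 -0.0007] shift_after_turn_mm [-0.5 -0.3 66.5] shift_now [-0.6 -0.2 66.5]
```

View pics/p1.png

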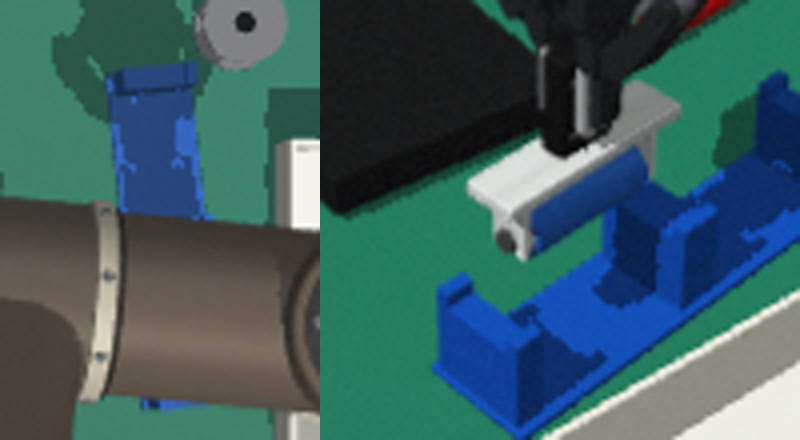

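Emit:
carry_out:
  moves:
    - [[0, 0, 0, -0.5, 0, 15, 10], [0, 0, 0, 0, 0, 8, 10], [0, 0, 0, 0, 0, 0, 10], [0, 0, 0, 0, 0, 0, 10]]

```text
time: 20.15
position: [0.4962, -0.2503, 0.1172]
eef_rot: [-0.0, 0.999, 0.035, 0.001]
contact_force: [-0.3, -0.6, -2.7]
grip_width: 0.177
grip_force: 62.4
```

Emit:
carry_out:
  moves:
    - [[0, 0, 0, 0, 0, 5, 10], [0, 0, 0, 0, 0, 4, 10], [0, 0, 0, 0, 0, 0, 10]]

```text
time: 20.52
position: [0.4957, -0.2504, 0.1078]
eef_rot: [-0.0, 0.999, 0.035, 0.001]
contact_force: [-0.1, -0.9, -2.7]
grip_width: 0.18
grip_force: 62.4
```

Emit:
carry_out:
  moves:
    - [[0, 0, 0, 0, 0, 6, 10], [0, 0, 0, 0, 0, 6, 10], [0, 0, 0, 0, 0, 0, 10]]

```text
time: 20.9
position: [0.4955, -0.2503, 0.0955]
eef_rot: [-0.001, 0.999, 0.035, 0.0]
contact_force: [-0.8, 0.2, -3.9]
grip_width: 0.177
grip_force: 62.4
```

Emit:
carry_out:
  moves:
    - [[0, 0, 0, 0, 0, 6, 10], [0, 0, 0, 0, 0, 6, 10], [0, 0, 0, 0, 0, 0, 10]]

```text
time: 21.28
position: [0.4956, -0.2503, 0.0835]
eef_rot: [-0.001, 0.999, 0.035, 0.0]
contact_force: [0.2, -0.5, -3.6]
grip_width: 0.182
grip_force: 62.4
```

Run:
```python
from h import *
to([.4957,-.2503,.0735],.069)
s=snap('side')
cv2.imwrite('pics/p2.png',cv2.resize(s['image'][220:330,225:345,::-1],None,fx=5,fy=5,interpolation=2))
```

```text
t 21.27 pos [ 0.4956 -0.2503  0.0835] F [ 0.16 -0.51 -3.57] grip 0.182 62.4
turn [-0.001  -0.0009  0.0011] shift_after_turn_mm [ 0.1 -0.  10. ] shift_now [ 0.1 -0.  10. ]
```

View pics/p2.png

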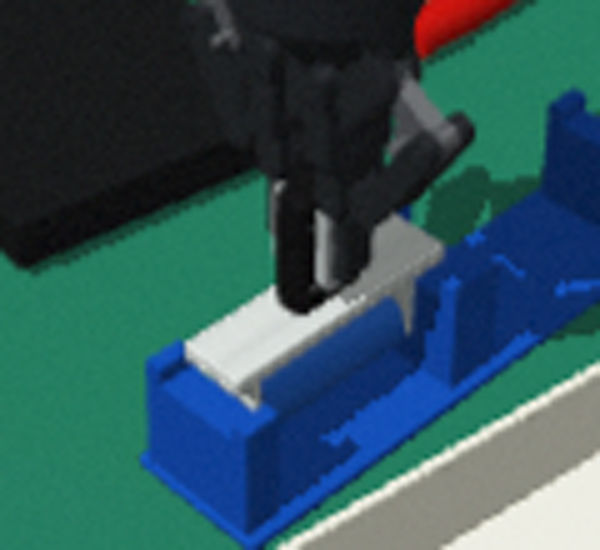

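The roller is centred between the lips with free play. Lowering it to the saddles.

Emit:
carry_out:
  moves:
    - [[0, 0, 0, 0, 0, 6, 10], [0, 0, 0, 0, 0, 3, 10], [0, 0, 0, 0, 0, 0, 10]]

```text
time: 21.7
position: [0.4958, -0.2504, 0.0749]
eef_rot: [-0.0, 0.999, 0.035, 0.001]
contact_force: [-0.0, 0.4, -2.9]
grip_width: 0.179
grip_force: 62.4
```

Emit:
carry_out:
  moves:
    - [[0, 0, 0, 0, 0, 1, 10], [0, 0, 0, 0, 0, 0, 10]]

```text
time: 21.95
position: [0.4961, -0.2504, 0.0743]
eef_rot: [-0.0, 0.999, 0.035, 0.001]
contact_force: [-0.3, -0.4, -3.5]
grip_width: 0.179
grip_force: 62.4
```

Emit:
carry_out:
  moves:
    - [[0, 0, 0, 0, 0, 1, 10], [0, 0, 0, 0, 0, 0, 10]]

```text
time: 22.2
position: [0.4961, -0.2504, 0.0733]
eef_rot: [-0.0, 0.999, 0.035, 0.001]
contact_force: [-0.4, 0.4, -2.0]
grip_width: 0.182
grip_force: 62.4
```

Emit:
carry_out:
  moves:
    - [[0, 0, 0, 0, 0, 0.7, 10], [0, 0, 0, 0, 0, 0, 10]]

```text
time: 22.45
position: [0.4961, -0.2504, 0.0725]
eef_rot: [-0.0, 0.999, 0.035, 0.001]
contact_force: [0.1, 0.5, -4.1]
grip_width: 0.181
grip_force: 62.5
```

Emit:
carry_out:
  moves:
    - [[0, 0, 0, 0, 0, 0, 45], [0, 0, 0, 0, 0, 0, 45], [0, 0, 0, 0, 0, 0, 45], [0, 0, 0, 0, 0, 0, 45], [0, 0, 0, 0, 0, -10, 45], [0, 0, 0, 0, 0, -40, 45], [0, 0, 0, 0, 0, -50, 45], [0, 0, 0.07, 0, 0, 0, 45], [0, 0, 0.07, 0, 0, 0, 45], [0, 0, 0, 0, 0, 0, 45]]

```text
time: 23.7
position: [0.496, -0.2505, 0.1734]
eef_rot: [-0.0, 0.999, -0.035, 0.002]
contact_force: [-0.1, 0.7, 0.6]
grip_width: 0.525
grip_force: 0.0
```

Run:
```python
from h import *
to([.615,.253,.16],-.07)
s=snap('side')
g=(s['image'].max(2)<45).astype(np.uint8);g[:,:240]=0;g[:235]=0;g[330:]=0;g[:,345:]=0
n,l,st,c=cv2.connectedComponentsWithStats(g)
for i in range(1,n):
    if st[i][4]>60: print(st[i],c[i].round(1),onz(s,c[i],.088).round(4))
print('expect px',proj(s,[.4957,-.2503,.088]))
cv2.imwrite('pics/p3.png',cv2.resize(s['image'][200:330,225:365,::-1],None,fx=4,fy=4,interpolation=2))
```

```text
t 23.7 pos [ 0.496  -0.2505  0.1734] F [-0.09  0.72  0.57] grip 0.525 0.0
turn [-0.0009 -0.003   0.0007] shift_after_turn_mm [  83.5 -510.6   13.4] shift_now [  83.8 -510.5   14.1]
[ 240  235   47   34 1120] [259.3 247.5] [ 0.4984 -0.1557  0.088 ]
[281 256  17  31 399] [288.5 270.7] [ 0.4965 -0.2501  0.088 ]
expect px (np.float64(288.29208173850657), np.float64(270.8950755993917))
```

View pics/p3.png

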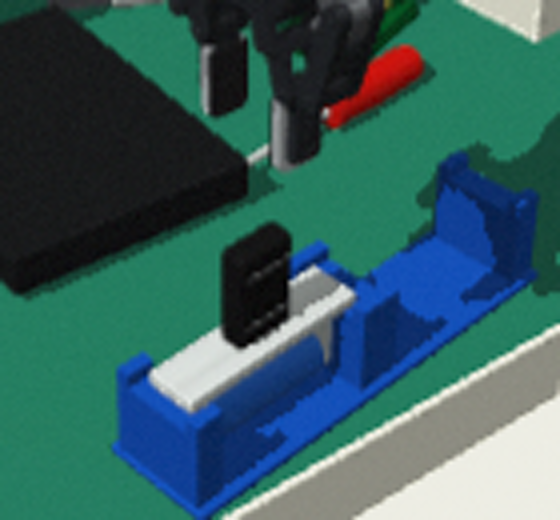

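The first roller hangs properly in bay 1 (grip at side pixel (288.5,270.7), predicted (288.3,270.9)). On to the second.

Emit:
carry_out:
  moves:
    - [[0, 0, 0, 8.4, -51, 0, 45], [0, 0, 0, 8.4, -51, 0, 45], [0, 0, 0, 8.4, -51, 0, 45], [0, 0, 0, 8.4, -51, 0, 45], [0, 0, 0, 8.4, -51, 0, 45], [0, 0, 0, 8.4, -51, 0, 45], [0, 0, 0, 8.4, -51, 0, 45], [0, 0, 0, 8.4, -51, 0, 45], [0, 0, 0, 8.4, -51, 0, 45], [0, 0, 0, 8.4, -51.5, 10, 45], [0, 0, 0, 0, 0, 0, 45], [0, 0, 0, 0, 0, 0, 45]]

```text
time: 25.25
position: [0.615, 0.2529, 0.1628]
eef_rot: [-0.0, 0.999, -0.034, 0.001]
contact_force: [-0.9, -1.2, 0.3]
grip_width: 0.532
grip_force: 0.0
```

Run:
```python
from h import *
to([.615,.253,.0725],-.07)
```

```text
t 25.25 pos [0.615  0.2529 0.1628] F [-0.91 -1.18  0.32] grip 0.532 0.0
turn [-0.0001 -0.0012  0.0018] shift_after_turn_mm [-0.  -0.1 90.3] shift_now [-0.1 -0.1 90.3]
```

Emit:
carry_out:
  moves:
    - [[0, 0, 0, 0, 0, 25, 45], [0, 0, 0, 0, 0, 15, 45], [0, 0, 0, 0, 0, 10, 45], [0, 0, 0, 0, 0, 0, 45]]

```text
time: 25.75
position: [0.6152, 0.2523, 0.1127]
eef_rot: [-0.0, 0.999, -0.035, 0.001]
contact_force: [0.2, 0.1, -0.1]
grip_width: 0.527
grip_force: 0.0
```

Emit:
carry_out:
  moves:
    - [[0, 0, 0.001, 0, 0, 15, 45], [0, 0, 0, 0, 0, 15, 45], [0, 0, 0, 0, 0, 10, 45], [0, 0, 0, 0, 0, 0, 45], [0, 0, 0, 0, 0, 0, 45]]

```text
time: 26.38
position: [0.6157, 0.2531, 0.0734]
eef_rot: [-0.0, 0.999, -0.035, 0.001]
contact_force: [-0.1, 0.2, -0.2]
grip_width: 0.527
grip_force: 0.0
```

Run:
```python
from h import *
to([.615,.253,.0725],-.07)
s=snap('side')
cv2.imwrite('pics/g2.png',cv2.resize(s['image'][115:215,125:255,::-1],None,fx=5,fy=5,interpolation=2))
```

```text
t 26.38 pos [0.6157 0.2531 0.0734] F [-0.11  0.17 -0.19] grip 0.527 0.0
turn [-0.001  -0.0024 -0.0006] shift_after_turn_mm [-0.7  0.2  0.9] shift_now [-0.7  0.2  0.9]
```

View pics/g2.png

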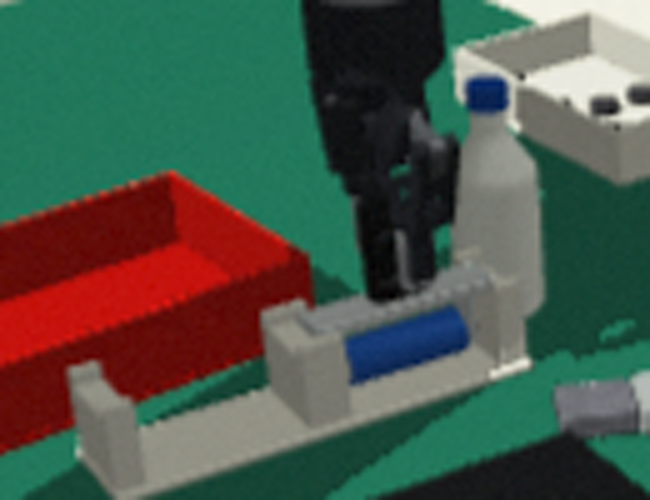

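The fingers straddle the second grip, clear of the bottle. I'll close and lift.

Emit:
carry_out:
  moves:
    - [[0, 0, 0, -0.5, 0, 0.9, 14], [0, 0, 0, 0, 0, 0, 10], [0, 0, 0, 0, 0, 0, 10], [0, 0, 0, 0, 0, 0, 10], [0, 0, 0, 0, 0, 0, 10], [0, 0, 0, 0, 0, 0, 10]]

```text
time: 27.18
position: [0.6151, 0.2532, 0.0726]
eef_rot: [-0.001, 0.999, -0.035, 0.001]
contact_force: [-1.5, 2.5, 3.0]
grip_width: 0.176
grip_force: 62.6
```

Emit:
carry_out:
  moves:
    - [[0, 0, 0, 0, 0, -5, 10], [0, 0, 0, 0, 0, -25, 10], [0, 0, 0, 0, 0, -30, 10], [0, 0, 0, 0, 0, 0, 10], [0, 0, 0, 0, 0, 0, 10]]

```text
time: 27.8
position: [0.614, 0.2524, 0.1312]
eef_rot: [-0.0, 0.999, -0.036, 0.0]
contact_force: [0.2, 0.4, -3.5]
grip_width: 0.18
grip_force: 62.1
```

Run:
```python
from h import *
to([.5430,.050,.112],-.07)
```

```text
t 27.8 pos [0.614  0.2524 0.1312] F [ 0.16  0.36 -3.52] grip 0.18 62.1
turn [-0.0003 -0.0003 -0.0014] shift_after_turn_mm [-56.7 206.9  19.2] shift_now [-56.4 207.   19.1]
```

Emit:
carry_out:
  moves:
    - [[0, 0, 0, -11.2, 41.4, 0, 10], [0, 0, 0, -11.2, 41.4, 0, 10], [0, 0, 0, -11.2, 41.4, 0, 10], [0, 0, 0, -11.2, 41.4, 0, 10], [0, 0, 0, -11.6, 41.4, 10, 10], [0, 0, 0, 0, 0, 9, 10], [0, 0, 0, 0, 0, 0, 10], [0, 0, 0, 0, 0, 0, 10], [0, 0, 0, 0, 0, 0, 10]]

```text
time: 28.92
position: [0.5444, 0.0512, 0.113]
eef_rot: [-0.0, 0.999, -0.035, 0.001]
contact_force: [0.5, 0.0, -3.5]
grip_width: 0.178
grip_force: 62.1
```

Emit:
carry_out:
  moves:
    - [[0, 0, 0, 0, 0, 6, 10], [0, 0, 0, 0, 0, 5, 10], [0, 0, 0, 0, 0, 1, 10], [0, 0, 0, 0, 0, 0, 10], [0, 0, 0, 0, 0, 0, 10], [0, 0, 0, 0, 0, 0, 10]]

```text
time: 29.68
position: [0.5441, 0.0505, 0.1012]
eef_rot: [-0.001, 0.999, -0.035, 0.001]
contact_force: [0.1, -0.3, -2.3]
grip_width: 0.18
grip_force: 62.1
```

Emit:
carry_out:
  moves:
    - [[0, 0, 0, 0, 0, 1, 10], [0, 0, 0, 0, 0, 1, 10], [0, 0, 0, 0, 0, 0.3, 10], [0, 0, 0, 0, 0, 0, 10]]

```text
time: 30.18
position: [0.544, 0.0505, 0.0986]
eef_rot: [-0.0, 0.999, -0.035, 0.001]
contact_force: [-0.2, 0.7, -2.8]
grip_width: 0.18
grip_force: 62.1
```

Emit:
carry_out:
  moves:
    - [[0, 0, 0, 0, 0, 0.2, 10], [0, 0, 0, 0, 0, 0, 10]]

```text
time: 30.42
position: [0.544, 0.0505, 0.0985]
eef_rot: [-0.0, 0.999, -0.035, 0.001]
contact_force: [-0.3, -0.1, -3.6]
grip_width: 0.182
grip_force: 62.1
```

Emit:
carry_out:
  moves:
    - [[0, 0, 0, 0, 0, 0.2, 10], [0, 0, 0, 0, 0, 0, 10]]

```text
time: 30.68
position: [0.544, 0.0505, 0.0983]
eef_rot: [-0.0, 0.999, -0.035, 0.001]
contact_force: [-1.2, 0.3, -3.1]
grip_width: 0.184
grip_force: 62.1
```

Emit:
carry_out:
  moves:
    - [[0, 0, 0, 0, 0, 0.2, 10], [0, 0, 0, 0, 0, 0, 10]]

```text
time: 30.92
position: [0.544, 0.0505, 0.0981]
eef_rot: [-0.0, 0.999, -0.035, 0.001]
contact_force: [0.2, 0.3, -3.3]
grip_width: 0.179
grip_force: 62.1
```

Emit:
carry_out:
  moves:
    - [[0, 0, 0, 0, 0, 0.2, 10], [0, 0, 0, 0, 0, 0, 10]]

```text
time: 31.18
position: [0.544, 0.0505, 0.0979]
eef_rot: [-0.0, 0.999, -0.035, 0.001]
contact_force: [-0.6, -0.4, -3.1]
grip_width: 0.178
grip_force: 62.1
```

Emit:
carry_out:
  moves:
    - [[0, 0, 0, 0, 0, 0.15, 10], [0, 0, 0, 0, 0, 0, 10]]

```text
time: 31.42
position: [0.5441, 0.0505, 0.0978]
eef_rot: [-0.0, 0.999, -0.035, 0.001]
contact_force: [-0.2, 0.5, -2.9]
grip_width: 0.178
grip_force: 62.1
```

Emit:
carry_out:
  moves:
    - [[0, 0, 0, 0, 0, 0.2, 10], [0, 0, 0, 0, 0, 0, 10]]

```text
time: 31.68
position: [0.544, 0.0505, 0.0975]
eef_rot: [-0.0, 0.999, -0.035, 0.001]
contact_force: [0.4, -0.2, -3.5]
grip_width: 0.181
grip_force: 62.1
```

Emit:
carry_out:
  moves:
    - [[0, 0, 0, 0, 0, 0.2, 10], [0, 0, 0, 0, 0, 0, 10]]

```text
time: 31.92
position: [0.5441, 0.0505, 0.0975]
eef_rot: [-0.0, 0.999, -0.035, 0.001]
contact_force: [-0.2, -0.1, -2.1]
grip_width: 0.176
grip_force: 62.2
```

Emit:
carry_out:
  moves:
    - [[0, 0, 0, 0, 0, 0.15, 10], [0, 0, 0, 0, 0, 0, 10]]

```text
time: 32.17
position: [0.5441, 0.0505, 0.0974]
eef_rot: [-0.0, 0.999, -0.035, 0.001]
contact_force: [-1.9, 0.5, -0.1]
grip_width: 0.179
grip_force: 62.4
```

Emit:
carry_out:
  moves:
    - [[0, 0, 0, 0, 0, 0.2, 10], [0, 0, 0, 0, 0, 0.1, 10], [0, 0, 0, 0, 0, 0, 10]]

```text
time: 32.55
position: [0.5442, 0.0505, 0.0973]
eef_rot: [-0.0, 0.999, -0.035, 0.001]
contact_force: [-2.3, 0.2, 5.5]
grip_width: 0.18
grip_force: 63.1
```

Emit:
carry_out:
  moves:
    - [[0, 0, 0, 0, 1.5, 0, 10], [0, 0, 0, 0, 1.5, 0, 10], [0, 0, 0, 0, 0, 0, 10]]

```text
time: 32.92
position: [0.544, 0.0475, 0.0972]
eef_rot: [-0.0, 0.999, -0.035, 0.001]
contact_force: [-1.7, -0.1, 5.1]
grip_width: 0.18
grip_force: 63.3
```

Emit:
carry_out:
  moves:
    - [[0, 0, 0, 0, 1.5, 0, 10], [0, 0, 0, 0, 1.5, 0, 10], [0, 0, 0, 0, 0, 0, 10]]

```text
time: 33.3
position: [0.5438, 0.0444, 0.0972]
eef_rot: [-0.0, 0.999, -0.035, 0.001]
contact_force: [-2.0, 0.7, 4.8]
grip_width: 0.179
grip_force: 63.3
```

Emit:
carry_out:
  moves:
    - [[0, 0, 0, 0, 2, 0, 10], [0, 0, 0, 0, 2, 0, 10], [0, 0, 0, 0, 0, 0, 10]]

```text
time: 33.67
position: [0.5434, 0.0403, 0.097]
eef_rot: [-0.0, 0.999, -0.035, 0.001]
contact_force: [-1.8, -0.4, 5.3]
grip_width: 0.175
grip_force: 63.3
```

Emit:
carry_out:
  moves:
    - [[0, 0, 0, 0, 2, 0, 10], [0, 0, 0, 0, 2, 0, 10], [0, 0, 0, 0, 0, 0, 10]]

```text
time: 34.05
position: [0.5431, 0.0364, 0.097]
eef_rot: [-0.0, 0.999, -0.035, 0.001]
contact_force: [-3.0, -1.7, 6.0]
grip_width: 0.177
grip_force: 63.4
```

Emit:
carry_out:
  moves:
    - [[0, 0, 0, 0, 2, 0, 10], [0, 0, 0, 0, 2, 0, 10], [0, 0, 0, 0, 0, 0, 10]]

```text
time: 34.42
position: [0.5429, 0.0324, 0.097]
eef_rot: [-0.0, 0.999, -0.035, 0.001]
contact_force: [-2.2, -0.8, 5.1]
grip_width: 0.177
grip_force: 63.3
```

Emit:
carry_out:
  moves:
    - [[0, 0, 0, 0, 2, 0, 10], [0, 0, 0, 0, 2, 0, 10], [0, 0, 0, 0, 0, 0, 10]]

```text
time: 34.8
position: [0.5426, 0.0285, 0.097]
eef_rot: [-0.0, 0.999, -0.035, 0.001]
contact_force: [-2.0, -0.2, 4.9]
grip_width: 0.18
grip_force: 63.3
```

Emit:
carry_out:
  moves:
    - [[0, 0, 0, 0, 2.5, 0, 10], [0, 0, 0, 0, 2.5, 0, 10], [0, 0, 0, 0, 0, 0, 10]]

```text
time: 35.17
position: [0.5422, 0.0235, 0.097]
eef_rot: [-0.0, 0.999, -0.035, 0.001]
contact_force: [-1.5, -1.1, 5.6]
grip_width: 0.182
grip_force: 63.4
```

Emit:
carry_out:
  moves:
    - [[0, 0, 0, 0, 2.5, 0, 10], [0, 0, 0, 0, 2.5, 0, 10], [0, 0, 0, 0, 0, 0, 10]]

```text
time: 35.55
position: [0.5419, 0.0185, 0.0971]
eef_rot: [-0.0, 0.999, -0.035, 0.001]
contact_force: [-1.6, -0.5, 7.0]
grip_width: 0.183
grip_force: 63.6
```

Emit:
carry_out:
  moves:
    - [[0, 0, 0, 0, 2.5, 0, 10], [0, 0, 0, 0, 2.5, 0, 10], [0, 0, 0, 0, 0, 0, 10]]

```text
time: 35.92
position: [0.5416, 0.0135, 0.0972]
eef_rot: [-0.0, 0.999, -0.035, 0.001]
contact_force: [-2.1, -0.5, 6.7]
grip_width: 0.177
grip_force: 63.7
```

Emit:
carry_out:
  moves:
    - [[0, 0, 0, 0, 2.5, -0.1, 10], [0, 0, 0, 0, 2.5, 0, 10], [0, 0, 0, 0, 0, 0, 10]]

```text
time: 36.3
position: [0.5412, 0.0085, 0.0973]
eef_rot: [-0.0, 0.999, -0.035, 0.001]
contact_force: [-1.8, -0.1, 7.7]
grip_width: 0.176
grip_force: 63.7
```

Emit:
carry_out:
  moves:
    - [[0, 0, 0, 0, 2.5, -0.1, 10], [0, 0, 0, 0, 2.5, 0, 10], [0, 0, 0, 0, 0, 0, 10]]

```text
time: 36.67
position: [0.5409, 0.0035, 0.0975]
eef_rot: [-0.0, 0.999, -0.035, 0.001]
contact_force: [-3.1, -0.2, 6.4]
grip_width: 0.184
grip_force: 63.8
```

Emit:
carry_out:
  moves:
    - [[0, 0, 0, 0, 2.5, -0.1, 10], [0, 0, 0, 0, 2.5, 0, 10], [0, 0, 0, 0, 0, 0, 10]]

```text
time: 37.05
position: [0.5405, -0.0015, 0.0976]
eef_rot: [-0.0, 0.999, -0.035, 0.001]
contact_force: [-2.6, 0.1, 8.8]
grip_width: 0.177
grip_force: 63.8
```

Emit:
carry_out:
  moves:
    - [[0, 0, 0, 0, 2.5, -0.1, 10], [0, 0, 0, 0, 2.5, 0, 10], [0, 0, 0, 0, 0, 0, 10]]

```text
time: 37.42
position: [0.5402, -0.0065, 0.0976]
eef_rot: [-0.0, 0.999, -0.035, 0.001]
contact_force: [-3.0, -1.0, 7.4]
grip_width: 0.182
grip_force: 63.7
```

Emit:
carry_out:
  moves:
    - [[0, 0, 0, 0, 2.5, -0.1, 10], [0, 0, 0, 0, 2.5, 0, 10], [0, 0, 0, 0, 0, 0, 10]]

```text
time: 37.8
position: [0.5398, -0.0115, 0.0977]
eef_rot: [-0.0, 0.999, -0.035, 0.001]
contact_force: [-1.5, -0.2, 6.3]
grip_width: 0.178
grip_force: 63.7
```

Emit:
carry_out:
  moves:
    - [[0, 0, 0, 0, 2.5, 0, 10], [0, 0, 0, 0, 2.5, 0, 10], [0, 0, 0, 0, 0, 0, 10]]

```text
time: 38.17
position: [0.5394, -0.0165, 0.0977]
eef_rot: [-0.0, 0.999, -0.035, 0.001]
contact_force: [-2.3, 0.1, 7.2]
grip_width: 0.178
grip_force: 63.7
```

Emit:
carry_out:
  moves:
    - [[0, 0, 0, 0, 2.5, 0, 10], [0, 0, 0, 0, 2.5, 0, 10], [0, 0, 0, 0, 0, 0, 10]]

```text
time: 38.55
position: [0.5391, -0.0215, 0.0976]
eef_rot: [-0.0, 0.999, -0.035, 0.001]
contact_force: [-2.9, -0.3, 7.5]
grip_width: 0.18
grip_force: 63.6
```

Emit:
carry_out:
  moves:
    - [[0, 0, 0, 0, 2.5, 0, 10], [0, 0, 0, 0, 2.5, 0, 10], [0, 0, 0, 0, 0, 0, 10]]

```text
time: 38.92
position: [0.5387, -0.0265, 0.0975]
eef_rot: [-0.0, 0.999, -0.035, 0.001]
contact_force: [-2.0, 0.0, 6.1]
grip_width: 0.178
grip_force: 63.5
```

Emit:
carry_out:
  moves:
    - [[0, 0, 0, 0, 2.5, 0.1, 10], [0, 0, 0, 0, 2.5, 0, 10], [0, 0, 0, 0, 0, 0, 10]]

```text
time: 39.3
position: [0.5383, -0.0315, 0.0974]
eef_rot: [-0.0, 0.999, -0.035, 0.001]
contact_force: [-1.6, 0.1, 5.8]
grip_width: 0.178
grip_force: 63.5
```

Emit:
carry_out:
  moves:
    - [[0, 0, 0, 0, 2.5, 0.1, 10], [0, 0, 0, 0, 2.5, 0.1, 10], [0, 0, 0, 0, 0, 0, 10]]

```text
time: 39.67
position: [0.538, -0.0365, 0.0973]
eef_rot: [-0.0, 0.999, -0.035, 0.001]
contact_force: [-2.9, -1.1, 6.5]
grip_width: 0.18
grip_force: 63.6
```

Emit:
carry_out:
  moves:
    - [[0, 0, 0, 0, 2.5, 0.1, 10], [0, 0, 0, 0, 2.5, 0, 10], [0, 0, 0, 0, 0, 0, 10]]

```text
time: 40.05
position: [0.5376, -0.0415, 0.0971]
eef_rot: [-0.0, 0.999, -0.035, 0.001]
contact_force: [-2.3, -0.4, 6.3]
grip_width: 0.175
grip_force: 63.6
```

Emit:
carry_out:
  moves:
    - [[0, 0, 0, 0, 2.5, 0.1, 10], [0, 0, 0, 0, 2.5, 0, 10], [0, 0, 0, 0, 0, 0, 10]]

```text
time: 40.42
position: [0.5373, -0.0465, 0.0971]
eef_rot: [-0.0, 0.999, -0.035, 0.001]
contact_force: [-2.4, -1.0, 6.5]
grip_width: 0.183
grip_force: 63.6
```

Emit:
carry_out:
  moves:
    - [[0, 0, 0, 0, 2.5, 0, 10], [0, 0, 0, 0, 2.5, 0, 10], [0, 0, 0, 0, 0, 0, 10]]

```text
time: 40.8
position: [0.5369, -0.0515, 0.097]
eef_rot: [-0.0, 0.999, -0.035, 0.001]
contact_force: [-1.9, 0.3, 6.7]
grip_width: 0.176
grip_force: 63.5
```

Run:
```python
import numpy as np
A=[(46.5,97.2,3.8),(43.5,97.2,4.4),(39.5,97.1,5.8),(35.5,97.1,4.9),(30.5,97,4.7),(25.5,97,4),(20.5,97.1,6.1),(15.6,97.1,4.4),(10.6,97.2,5.5),(5.6,97.2,7.1),(.6,97.3,8.2),(-4.4,97.4,6.2),(-9.4,97.5,5.5),(-14.4,97.5,6.3),(-19.4,97.5,6.4),(-24.4,97.5,4.3),(-29.4,97.4,5.7),(-34.4,97.3,6.2),(-39.4,97.2,7),(-44.4,97.1,5.7),(-51.8,97.1,4.6)]
B=[(50.5,97.3,5.5),(47.5,97.2,5.1),(44.4,97.2,4.8),(40.3,97,5.3),(36.4,97,6),(32.4,97,5.1),(28.5,97,4.9),(23.5,97,5.6),(18.5,97.1,7),(13.5,97.2,6.7),(8.5,97.3,7.7),(3.5,97.5,6.4),(-1.5,97.6,8.8),(-6.5,97.6,7.4),(-11.5,97.7,6.3),(-16.5,97.7,7.2),(-21.5,97.6,7.5),(-26.5,97.5,6.1),(-31.5,97.4,5.8),(-36.5,97.3,6.5)]
for D in(A,B):
    y,z,f=np.array(D).T;h=z+f/50;w=y/14
    M=np.c_[np.cos(w),np.sin(w),np.ones_like(w),y/100]
    for m in(M[:,:3],M):
        c,r,*_=np.linalg.lstsq(m,h,rcond=None);print('e',np.hypot(c[0],c[1]).round(3),c.round(3),'rms',np.std(h-m@c).round(3))
from h import *
to([.6194,-.2417,.1417],.069)
```

```text
e 0.25 [ 0.104 -0.227 97.371] rms 0.029
e 0.252 [ 1.0400e-01 -2.2900e-01  9.7371e+01  8.0000e-03] rms 0.029
e 0.371 [ 0.228 -0.293 97.458] rms 0.031
e 0.382 [ 2.3400e-01 -3.0100e-01  9.7455e+01  3.6000e-02] rms 0.03
t 40.8 pos [ 0.5369 -0.0515  0.097 ] F [-1.9   0.29  6.68] grip 0.176 63.5
turn [-0.0006 -0.0023 -0.1398] shift_after_turn_mm [ 69.2 195.5 -44.7] shift_now [ 95.8 183.9 -44.6]
```

Sinusoid fits with rms 0.03 mm give eccentricities of 0.25 mm for the first roller and about 0.37 mm for the second (0.75 mm rise, under a millimetre). Both run true, so the second goes to bay 2.

Emit:
carry_out:
  moves:
    - [[0, 0, 0, 0, 0, -10, 10], [0, 0, 0, 0, 0, -25, 10], [0, 0, 0, 0, 0, -10, 10], [0, 0, -0.07, 0, 0, 0, 10], [0, 0, -0.07, 0, 0, 0, 10], [0, 0, 0, 17.5, 49, 0, 10], [0, 0, 0, 17.5, 49, 0, 10], [0, 0, 0, 17.5, 49, 0, 10], [0, 0, 0, 17, 48.5, 0, 10], [0, 0, 0, 0, 0, 0, 10], [0, 0, 0, 0, 0, 0, 10]]

```text
time: 42.18
position: [0.6189, -0.2416, 0.1406]
eef_rot: [-0.001, 0.999, 0.034, 0.0]
contact_force: [-0.2, 0.0, -2.5]
grip_width: 0.182
grip_force: 62.5
```

Run:
```python
from h import *
to([.6197,-.2418,.0735],.069)
```

```text
t 42.17 pos [ 0.6189 -0.2416  0.1406] F [-0.19  0.03 -2.5 ] grip 0.182 62.5
turn [-0.0015 -0.0004 -0.001 ] shift_after_turn_mm [ 0.8  0.3 67.1] shift_now [ 0.8  0.4 67.1]
```

Emit:
carry_out:
  moves:
    - [[0, 0, 0, 0.6, 0.2, 15, 10], [0, 0, 0, 0, 0, 10, 10], [0, 0, 0, 0, 0, 7, 10], [0, 0, 0, 0, 0, 0, 10], [0, 0, 0, 0, 0, 0, 10]]

```text
time: 42.8
position: [0.6205, -0.2416, 0.1101]
eef_rot: [-0.0, 0.999, 0.035, 0.001]
contact_force: [1.0, -0.9, -2.8]
grip_width: 0.182
grip_force: 62.5
```

Emit:
carry_out:
  moves:
    - [[0, 0, 0, 0, 0, 6, 10], [0, 0, 0, 0, 0, 6, 10], [0, 0, 0, 0, 0, 0, 10], [0, 0, 0, 0, 0, 0, 10]]

```text
time: 43.3
position: [0.6203, -0.2417, 0.0978]
eef_rot: [-0.0, 0.999, 0.035, 0.001]
contact_force: [-0.2, 0.5, -3.1]
grip_width: 0.179
grip_force: 62.5
```

Run:
```python
from h import *
to([.6197,-.2418,.0735],.069)
```

```text
t 43.3 pos [ 0.6203 -0.2417  0.0978] F [-0.17  0.54 -3.13] grip 0.179 62.5
turn [-0.0006 -0.002   0.0002] shift_after_turn_mm [-0.6  0.1 24.3] shift_now [-0.7  0.1 24.3]
```

Emit:
carry_out:
  moves:
    - [[0, 0, 0, -0.6, 0, 6, 10], [0, 0, 0, 0, 0, 6, 10], [0, 0, 0, 0, 0, 0, 10]]

```text
time: 43.68
position: [0.6192, -0.2415, 0.0849]
eef_rot: [-0.001, 0.999, 0.035, 0.0]
contact_force: [0.2, -0.7, -2.9]
grip_width: 0.178
grip_force: 62.5
```

Emit:
carry_out:
  moves:
    - [[0, 0, 0, 0, 0, 6, 10], [0, 0, 0, 0, 0, 4, 10], [0, 0, 0, 0, 0, 0, 10]]

```text
time: 44.05
position: [0.6194, -0.2416, 0.0753]
eef_rot: [-0.0, 0.999, 0.035, 0.001]
contact_force: [-1.0, -0.3, -3.7]
grip_width: 0.18
grip_force: 62.5
```

Emit:
carry_out:
  moves:
    - [[0, 0, 0, 0, 0, 1.5, 10], [0, 0, 0, 0, 0, 0, 10]]

```text
time: 44.3
position: [0.6198, -0.2416, 0.0743]
eef_rot: [-0.0, 0.999, 0.035, 0.001]
contact_force: [-0.4, 0.3, -3.1]
grip_width: 0.176
grip_force: 62.5
```

Emit:
carry_out:
  moves:
    - [[0, 0, 0, 0, 0, 1.4, 10], [0, 0, 0, 0, 0, 0, 10]]

```text
time: 44.55
position: [0.6197, -0.2416, 0.0729]
eef_rot: [-0.0, 0.999, 0.035, 0.001]
contact_force: [0.6, 0.9, -3.7]
grip_width: 0.178
grip_force: 62.5
```

Emit:
carry_out:
  moves:
    - [[0, 0, 0, 0, 0, 0.3, 10], [0, 0, 0, 0, 0, 0, 10]]

```text
time: 44.8
position: [0.6198, -0.2416, 0.0726]
eef_rot: [-0.0, 0.999, 0.035, 0.001]
contact_force: [0.2, 0.1, -2.5]
grip_width: 0.177
grip_force: 62.5
```

Emit:
carry_out:
  moves:
    - [[0, 0, 0, 0, 0, 0, 45], [0, 0, 0, 0, 0, 0, 45], [0, 0, 0, 0, 0, 0, 45], [0, 0, 0, 0, 0, 0, 45], [0, 0, 0, 0, 0, -10, 45], [0, 0, 0, 0, 0, -40, 45], [0, 0, 0, 0, 0, -50, 45], [0, 0, 0, 0, -50, -20, 45], [0, 0, 0, 0, -50, -10, 45], [0, 0, 0, 0, -50, 0, 45], [0, 0, 0, 0, -50, 0, 45], [0, 0, 0, 0, 0, 0, 45]]

```text
time: 46.3
position: [0.6057, -0.0392, 0.204]
eef_rot: [-0.001, 0.999, 0.037, 0.002]
contact_force: [0.6, -0.2, 0.5]
grip_width: 0.524
grip_force: 0.0
```

Run:
```python
from h import *
t=snap('top');s=snap('side')
for n,im in(('top',t),('side',s)):
    print(n,[np.round(proj(im,p),1) for p in([.4961,-.2504,.088],[.6198,-.2416,.088])])
a=cv2.resize(t['image'][140:260,290:370,::-1],None,fx=4,fy=4,interpolation=2)
b=cv2.resize(s['image'][200:320,240:360,::-1],None,fx=4,fy=4,interpolation=2)
cv2.imwrite('pics/end.png',np.hstack([a,b]))
```

```text
top [array([337.2, 229. ]), array([332.6, 186.9])]
side [array([288.5, 270.8]), array([330. , 244.2])]
```

View pics/end.png

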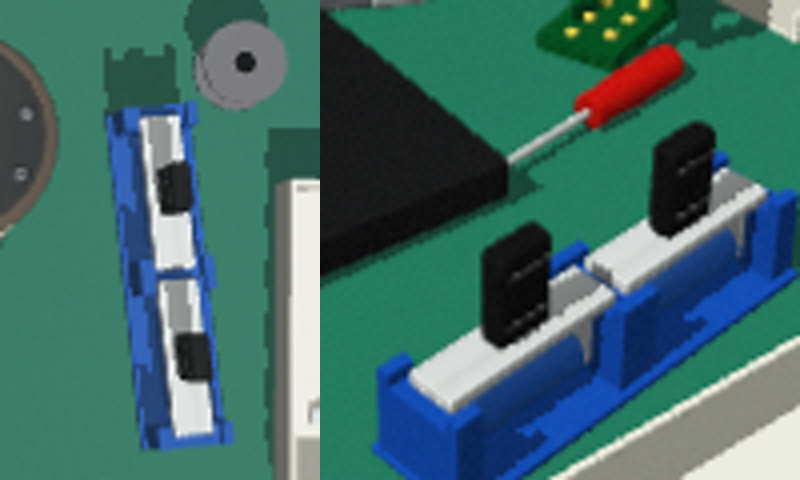

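Both rollers sit level in the blue stand, with grips at side pixels of about (288,271) and (330,244) as predicted. The arm is clear and everything else visible is in place.

```bash
python3 -c "from workcell import finish_job;print(finish_job())"
```

```text
the job is handed in; nothing more can be done
None
```

Both rollers ran true over more than a full turn, with a rise and fall of about 0.5 mm for the first and 0.75 mm for the second; both now hang in the blue stand, and the job is handed in.

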